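# Kit the parts of one scope handle

## Task

Make up the kit for one scope handle in the grey kitting tray: lay the long black handle shell in the long compartment, one battery cover (the top one from the spring-lift magazine) in the big square one, the long round battery cell in the middle-sized oblong one and the oblong white connector cap with the black tongue in the small square one, each lying flat on the floor of its compartment. Leave the short cell and the square blank cap where they lie, and the next cover in the magazine.

Things in the scene. Friction and masses are not known exactly. Their poses are not given: they have to be found in the camera images.
- tray: Fixed grey tray 184 (x) x 262 (y) mm, origin centre of underside. Floor at z 4, ribs to z 10, rim to z 13. Compartments between wall faces, tray frame, mm: long (shell) x 17..87, y -126..126; big square (cover) x -87..13, y 26..126; middle-sized oblong (cell) x -87..13, y -48..22; small square (cap) x -87..-27, y -126..-52. Beside it a solid ribbed land to z 13: x -27..13.
- shell: Black, slightly bent handle shell, 39 x 164 x 32 mm, long along its own y, lying flat, up to 40 mm wide where it is gripped at the middle (across x). Origin: centre of the underside.
- cell: Round battery cell, 66 mm long along its own x, 18 mm diameter, lying on its side; it does not roll (its sides are slightly flattened, 17 mm wide). Origin: on the underside at the middle, 9 mm below the axis.
- cap: White connector cap with a black tongue at one end, 16 mm (its x) by 39 mm with the tongue (its y), 11 mm high. Origin: centre of the underside.
- cover_top: Upper of two equal black battery covers in the magazine, flat block 36 mm (its x) by 60 mm (its y) by 12 mm high, 60 g, with grey grip ribs on top and a thumb notch (16 mm wide, 10 mm deep) in its +y end. Origin: centre of the underside.
- cover_next: The lower of the two equal battery covers, directly under cover_top and turned half round; seen at first through the upper one's thumb notch and from the sides. It rises about 12 mm when the top one is taken and must stay in the magazine. Origin: centre of the underside.
- magazine: Fixed spring-lift magazine, base 62 (x) x 94 (y) mm, origin centre of underside. Guides 36 mm high hold the covers at the y ends and corners; both x sides are open over 47 mm, so grip a cover across its 36 mm width (along x). A soft spring (50 N/m) lifts the stack: the uppermost cover's top stands about 41 mm, its underside 29 mm above the bench; the next cover begins there.
- short_cell: Look-alike, to be left: short cell in the same green, 34 mm long along its x, 16 mm diameter, lying on its side. Origin: on the underside at the middle.
- blank_cap: Look-alike, to be left: white square blank cap without tongue, 20 x 20 x 11 mm. Origin: centre of the underside.
Mind the look-alikes: they are no part of the job. Of the things like the cell, leave any that is pink; of the rest the smaller one is meant.

How it is judged (in metres and radians):
At the end, for the whole second after the job is handed in: Shell, top cover, cell and tongued cap lie flat (0.07 rad, within 3 mm of the tray floor), at rest, each inside its own compartment; next cover upright in the magazine (8 mm); short cell and blank cap within 30 mm of where they were (x of shell in the frame of tray between 0.036 and 0.068 m and y of shell in the frame of tray between -0.055 and 0.055 m and z of shell in the frame of tray between 0.001 and 0.007 m and angle between each of shell, cover_top, cell, cap's own z axis and vertical below 0.07 rad and linear speed of each of shell, cover_top, cell, cap, cover_next below 0.02 m/s and x of cover_top in the frame of tray between -0.07 and -0.004 m and y of cover_top in the frame of tray between 0.043 and 0.109 m and z of cover_top in the frame of tray between 0.001 and 0.007 m and x of cell in the frame of tray between -0.08 and 0.006 m and y of cell in the frame of tray between -0.041 and 0.015 m and z of cell in the frame of tray between 0.001 and 0.007 m and x of cap in the frame of tray between -0.08 and -0.034 m and y of cap in the frame of tray between -0.119 and -0.059 m and z of cap in the frame of tray between 0.001 and 0.007 m and horizontal distance between cover_next and magazine below 0.008 m and z of cover_next in the frame of magazine below 0.036 m and angle between cover_next's own z axis and vertical below 0.15 rad and distance of each of short_cell, blank_cap from where it was at the start of the episode below 0.03 m); the robot touches nothing.
It fails at once if the short cell is displaced (distance of short_cell from where it was at the start of the episode above 0.04 m).
It fails at once if the square blank cap is displaced (distance of blank_cap from where it was at the start of the episode above 0.04 m).
It fails at once if the next cover leaves the magazine (horizontal distance between cover_next and magazine above 0.03 m).
It also fails if it takes over 104 s, if anything falls off the work surface, if the arm or the gripper's body presses on something with over 40 N, if the wrist force passes 120 N, or if a joint passes its speed limit or range.

## Robot

A 6-joint arm with a two-finger parallel gripper is mounted at the origin on a cart in front of the work surface, level with it; the furniture and walls round the work are solid. World frame = base frame: x ahead of the robot, y to its left, z up, the work surface at z = 0. Lengths are in m, angles in degrees, forces in N, time in s.
With the tool pointing down it reaches from about 0.375 to 0.9 m from the base axis. Payload 3.1 kg.
Tool frame: the origin (TCP) lies on the centre line of the jaws, within the pads' length; the fingertips stand 8 mm ahead of it and the grasp point (between the pads) lies 11 mm behind it; z points along the fingers, y is the line along which they close (so a half turn about z gives the same grasp; the last joint's range is limited). The gripper opens to 87 mm and grips with 3 to 60 N. Pads are 19 mm wide; open, the fingers measure 117 mm over their backs; the gripper's body (75 mm by 190 mm) begins 51 mm behind the grasp point.
Start: joints at [61.507, 30.224, 82.088, -0, 67.689, -10.227], TCP at [0.196, 0.593, 0.231] pointing down, gripper open.
Joint ranges: [-176.69, 176.69], [-43.24, 126.21], [12.49, 139.97], [-82, 262], [0, 151.66], [-163.58, 163.58]. Speed limits (degrees/s): [159.86, 159.86, 180, 180, 180, 180].

## Interface

Orientations are given as a 3x3 rotation matrix whose columns are the frame's x, y, z axes.
In Python, from rig import * gives the robot as it stands.
- The arm moves only by the tool step_arm, never from a script. Its argument "targets" is a list of rows, each a list of 5 numbers: the opening, from -1 (shut) to 1 (fully open), then the shift along the world's x, y, z normalised to -1 to 1, where 1 is 0.25 m, then the turn about the world's z normalised to -1 to 1, where 1 is 180 degrees. In form: [[fingers, x, y, z, turn], ...]. A call has 1 to 20 rows; each row is the pose to reach, as a shift and turn from the pose commanded when the call began, turning the shorter way round; what a row does not reach only later rows make up. A row lasts 1/10 s, in which the tool goes at most 50 mm and 8.59 degrees, less where a joint would pass 70% of its speed; a pose out of reach is approached as far as the arm can. A call with a number of a shift or a turn outside -1 to 1 is refused whole. A call with a gripper value outside its range is refused whole. The fingers move at their own pace and stop on an object; the grip force is fixed at half the most. Time passes only in rows, so rows that repeat a pose let the fingers close. It gives the time, the measured TCP pose, the force, the opening and the grip force at its end, in the units of the state.
- read_state(): the state, without advancing time (a new reading comes with each control period).
- capture(name): name is "scene" or "top"; returns a dict with "color" (420x560x3 uint8, red, green, blue), "mtx" (3x3 intrinsics, pixels), "pose" (4x4, takes a point from camera to world coordinates). Camera axes: x right, y down, z forward; pixel columns grow to the right and rows downward; lengths in m; the calibration is good to about 2 mm. A picture is of the moment at which its call begins. There is no depth.
- hand_in(): hands the job in; it is judged then, once.
The state is a dict: "time_s": time; "joint_positions": joint angles; "qvel": joint speeds; "tau": joint torques, N m; "position": TCP position; "tcp_rot": TCP orientation; "force": force on the tool from outside, world axes, zero at the start; "moment": the same for the moment, N m; "opening": opening from 0.0 (shut) to 1.0 (fully open); "grasp_force": force on a finger pad.
Only numpy, scipy, OpenCV 4.12 (cv2) and the standard library are available. Lean on these libraries where they do the work, as an engineer would, in place of code of your own. Each camera call takes 0.05 s, during which the arm holds its last target. There are 200 camera calls.

## Working session

There is one attempt and no reset: what is moved stays moved. The work goes in short steps, Python scripts to look and compute and a tool call to move; the robot and the scene stay as the last step left them, time stands still between calls to the robot, and variables do not carry over. Pictures are saved under pics/ and viewed, at most 14 in all, crops included, and the job is handed in when it is done.

Besides the shell and the picture viewer there is one more tool, called after ">>>" as name([rows], argument=value, ...), one row to a line, values as JSON. step_arm: Moves the arm, as the interface text tells. Scaled input: -1 to 1 covers 0.25 m each way for a shift and 180 degrees each way for a turn. Its arguments: {"type":"object","properties":{"targets":{"type":"array","items":{"type":"array","items":{"type":"number"}}}},"required":["targets"]}

```bash
mkdir -p pics; python3 - <<'E'
from rig import *
import cv2,numpy as np,pickle
for n in("scene","top"):
    c=capture(n);pickle.dump(c,open(n+'.pkl','wb'))
    cv2.imwrite(f'pics/{n}0.png',c['color'][:,:,::-1])
    print(n,c['mtx'].round(1).tolist(),c['pose'].round(4).tolist())
s=read_state();print(s['position'],s['tcp_rot'],s['opening'],s['time_s'])
E
```

```text
scene [[450.7, 0.0, 287.1], [0.0, 450.7, 205.8], [0.0, 0.0, 1.0]] [[-0.9771, 0.1007, -0.1876, 0.7256], [0.2128, 0.4283, -0.8782, 1.1278], [-0.0081, -0.898, -0.4399, 0.6148], [0.0, 0.0, 0.0, 1.0]]
top [[385.9, 0.0, 272.7], [0.0, 385.9, 209.4], [0.0, 0.0, 1.0]] [[-0.0285, -0.9773, 0.2098, 0.2818], [-0.9996, 0.0291, -0.0004, 0.0206], [-0.0057, -0.2097, -0.9777, 1.1379], [0.0, 0.0, 0.0, 1.0]]
[0.19555309 0.59293934 0.22967104] [[-9.49611611e-01  3.13427743e-01 -9.15627785e-04]
 [ 3.13428905e-01  9.49610118e-01 -1.71596409e-03]
 [ 3.31658658e-04 -1.91648364e-03 -9.99998109e-01]] 1.0029832172720408 0.1
```

View pics/scene0.png

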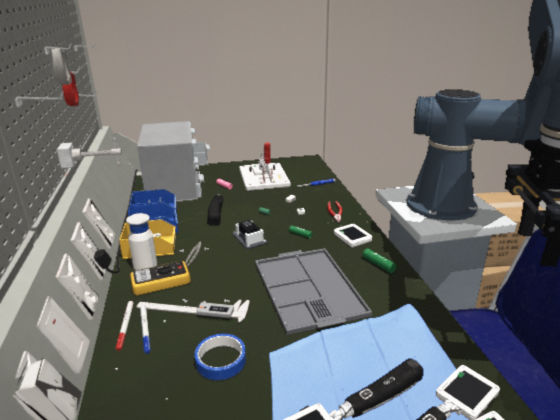

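View pics/top0.png

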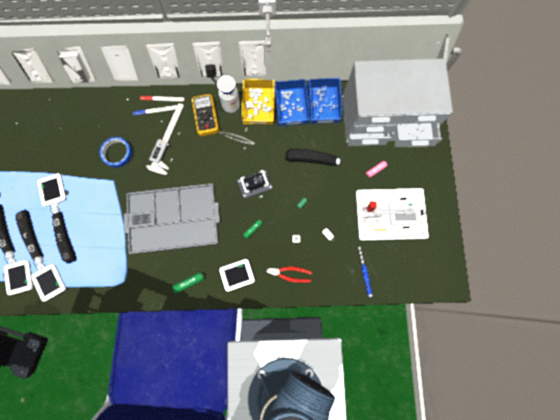

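The scene view shows the tray at about (312,288), magazine (250,232), shell (216,210), cells at (300,231), (378,260) and (264,211), and caps at (290,199) and (301,211). In the top view the tray is at (170,218), magazine (255,184), shell (313,157), green cells (253,229), (302,203) and (188,282), blank cap (296,239) and tongued cap (328,234).

```bash
cat > h.py <<'E'
import cv2,numpy as np,pickle
def ray(c,p,z):
    p=np.atleast_2d(p).astype(float)
    d=np.c_[p,np.ones(len(p))]@np.linalg.inv(c['mtx']).T@c['pose'][:3,:3].T
    o=c['pose'][:3,3]; return (o+d*((z-o[2])/d[:,2])[:,None])[:,:2]
def blob(c,mask,near,z):
    """contour nearest pixel -> centre, (long,short) mm, long-axis angle, all on plane z"""
    cs,_=cv2.findContours(mask.astype(np.uint8),cv2.RETR_EXTERNAL,cv2.CHAIN_APPROX_NONE)
    cs=[k for k in cs if len(k)>5]
    k=min(cs,key=lambda k:np.hypot(*(k[:,0].mean(0)-near)))
    w=ray(c,k[:,0],z).astype(np.float32)
    m=np.zeros(mask.shape,np.uint8);cv2.drawContours(m,[k],-1,1,-1)
    ys,xs=np.nonzero(m);W=ray(c,np.c_[xs,ys],z)
    ev,V=np.linalg.eigh(np.cov(W.T));a=np.degrees(np.arctan2(V[1,1],V[0,1]))
    r=cv2.minAreaRect(w*1000)
    return W.mean(0).round(4),len(xs),round(a%180,1),np.round(r[0],1),np.round(r[1],1),round(r[2],1)
E
python3 - <<'E'
from h import *
T=pickle.load(open('top.pkl','rb'));S=pickle.load(open('scene.pkl','rb'))
def masks(c):
    h=cv2.cvtColor(c['color'],cv2.COLOR_RGB2HSV);H,s,v=cv2.split(h)
    return (H>50)&(H<90)&(s>120)&(v>60),(s<50)&(v>150)
for c,n,P in((T,'top',dict(cell=(253,229),short=(302,203),big=(188,282),blank=(296,239),cap=(328,234))),
             (S,'scene',dict(cell=(300,231),short=(264,211),big=(378,260),blank=(301,211),cap=(290,199)))):
    g,w=masks(c)
    for k,p in P.items():
        print(n,k,*blob(c,w if 'a' in k and k!='cell' else g,p,.008 if k!='big' else .012))
    x,y,X,Y=(120,140,350,300) if n=='top' else (190,150,410,335)
    im=c['color'][y:Y,x:X,::-1];f=3.4 if n=='top' else 3.2
    im=cv2.resize(im,None,fx=f,fy=f,interpolation=cv2.INTER_CUBIC)
    im=cv2.convertScaleAbs(im,alpha=1.6,beta=15);cv2.imwrite(f'pics/{n}1.png',im)
E
```

```text
top cell [0.4677 0.0819] 145 133.1 [468.3  81.7] [19.8 67.2] 41.8
top short [ 0.5409 -0.0669] 38 135.5 [541.3 -67. ] [10.7 28.2] 43.7
top big [0.3162 0.2706] 290 114.8 [315.5 270.5] [25.7 91.8] 25.1
top blank [ 0.4347 -0.0459] 69 81.9 [434.5 -46.1] [23.7 20.8] 88.3
top cap [ 0.4458 -0.1398] 93 37.1 [ 445.9 -140.3] [35.2 21.3] 42.3
scene cell [0.4651 0.0803] 118 129.6 [464.8  78.1] [30.4 79.8] 41.3
scene short [0.4651 0.0803] 118 129.6 [464.8  78.1] [30.4 79.8] 41.3
scene big [0.3158 0.2652] 241 113.2 [315.1 263.3] [ 34.3 103.2] 25.4
scene blank [ 0.434  -0.0428] 36 76.0 [433.9 -42.8] [33.2 20.6] 88.5
scene cap [ 0.4456 -0.1393] 39 59.9 [ 446.3 -138.7] [46.1 20.7] 54.0
```

View pics/top1.png

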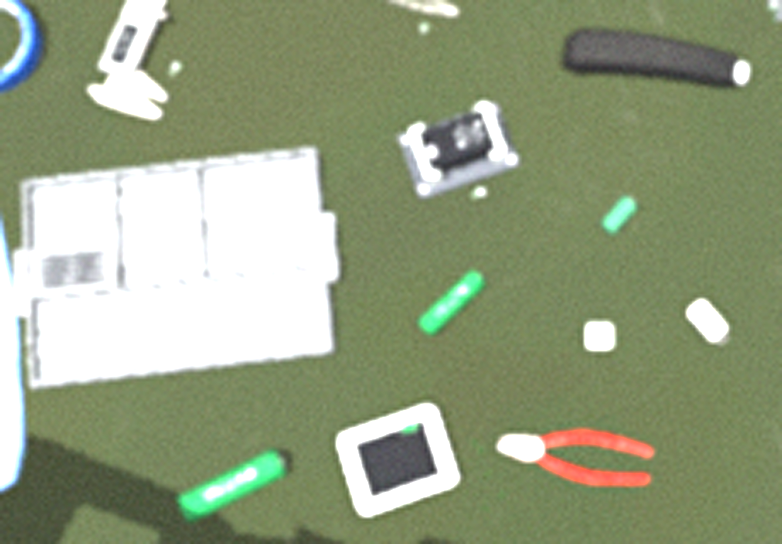

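View pics/scene1.png

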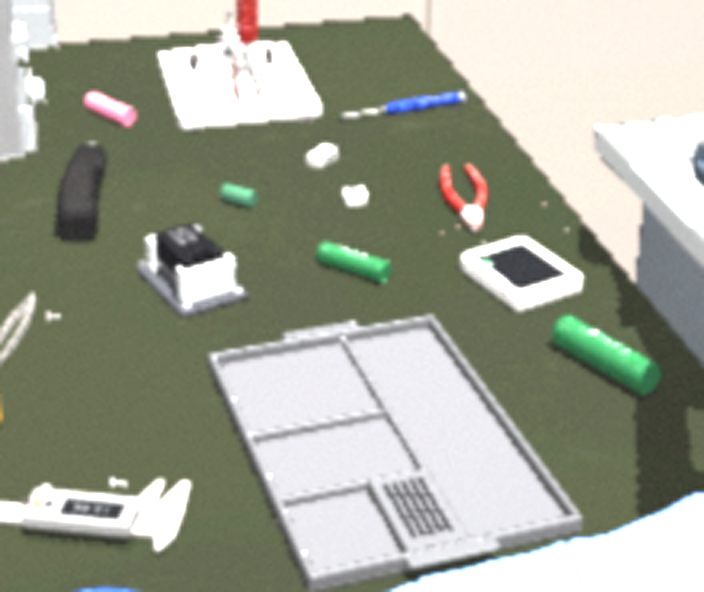

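The crops show the cap's tongue pointing down-right, at (722,340) in the top crop. The tray's long compartment is on the robot side (lower world x), its small square at image left, and the magazine's four white guides sit around (459,147).

```bash
python3 - <<'E'
from h import *
T=pickle.load(open('top.pkl','rb'));S=pickle.load(open('scene.pkl','rb'))
# tray corners (rim top z=.013) from crop pixels: ++,...
for c,P,n in((T,np.array([[22,182],[318,150],[332,352],[33,385]])/3.4+[120,140]-.35,'top'),
           (S,np.array([[312,583],[212,357],[432,320],[580,520]])/3.2+[190,150]-.35,'scene')):
    w=ray(c,P,.013);print(n,'tray',(w*1000).round(0).tolist(),w.mean(0).round(4),
      [round(float(np.linalg.norm(w[i]-w[(i+1)%4])),3) for i in range(4)],
      [round(float(np.degrees(np.arctan2(*(w[i]-w[j])[::-1]))),1) for i,j in((0,1),(3,2),(0,3),(1,2))])
# shell
for c,n,p,z in((T,'top',(313,157),.02),(S,'scene',(216,210),.016)):
    h=cv2.cvtColor(c['color'],cv2.COLOR_RGB2HSV)
    print(n,'hsv shell',h[p[1],p[0]],'bg',h[p[1]+25,p[0]])
    m=(h[...,1]<60)&(h[...,2]<75)
    r=np.zeros(m.shape,bool);r[p[1]-25:p[1]+25,p[0]-40:p[0]+40]=1
    try: print('shell',*blob(c,m&r,p,z))
    except Exception as e: print(e)
    q=(255,184) if n=='top' else (250,232)
    m=(h[...,1]<60)&(h[...,2]>110)
    r[:]=0;r[q[1]-20:q[1]+20,q[0]-22:q[0]+22]=1
    print('magazine',*blob(c,m&r,q,.02))
A=[]
for c,(x,y) in((T,(235,164)),(S,(228,212)),(T,(283,137)),(S,(190,190))):
    A.append(cv2.convertScaleAbs(cv2.resize(c['color'][y:y+40,x:x+(40 if x in(235,228) else 60),::-1],None,fx=(9 if x in (235,228) else 6),fy=(9 if x in(235,228) else 6),interpolation=cv2.INTER_CUBIC),alpha=1.3,beta=10))
cv2.imwrite('pics/z.png',np.vstack([np.hstack(A[:2]),np.hstack(A[2:])]))
E
```

```text
top tray [[586.0, 460.0], [608.0, 198.0], [427.0, 185.0], [406.0, 442.0]] [0.5067 0.3213] [0.263, 0.181, 0.257, 0.181] [94.7, 94.7, 5.9, 4.0]
scene tray [[587.0, 467.0], [608.0, 208.0], [430.0, 194.0], [407.0, 448.0]] [0.508  0.3295] [0.26, 0.178, 0.255, 0.18] [94.7, 95.1, 6.0, 4.3]
top hsv shell [80 14 56] bg [39 95 78]
shell [ 0.684  -0.0988] 575 80.8 [ 684.  -102.2] [155.1  41.7] 81.1
magazine [0.5999 0.0743] 316 106.4 [605.5  74.3] [66.4 92. ] 18.3
scene hsv shell [45 10 49] bg [37 77 60]
shell [ 0.6849 -0.0916] 368 82.0 [684.9 -99. ] [208.4  41.4] 81.4
magazine [0.5955 0.1046] 228 63.5 [594.8 104.2] [84.3 50.4] 86.0
```

View pics/z.png

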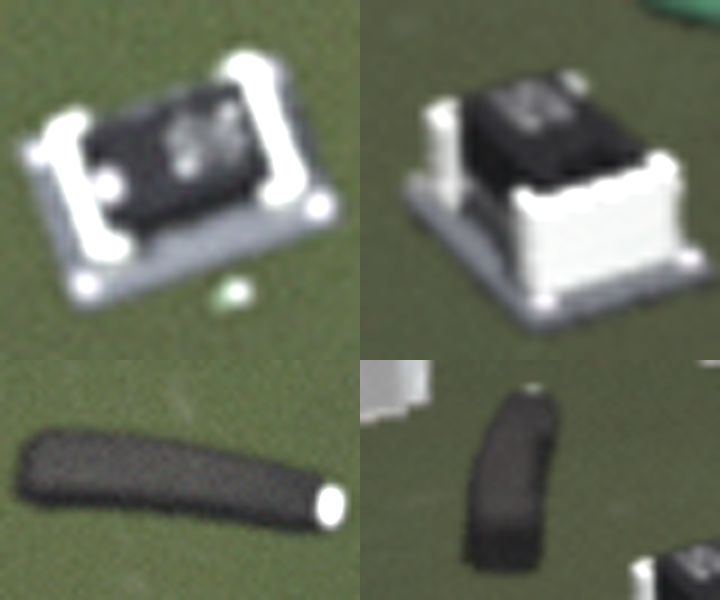

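The zoom shows the magazine guides and the black cover top centred near zoom (178,161), with its white-ended notch side at image left (105,185). The shell is gently bent with its white end at (330,505), and the base corners are at (20,145), (80,305), (335,210) and (285,60).

```bash
python3 - <<'E'
from h import *
T=pickle.load(open('top.pkl','rb'));S=pickle.load(open('scene.pkl','rb'))
def pr(n,c,P,z,off,f):
    w=ray(c,np.array(P)/f+off-.45,z)*1000;print(n,w.round(0).tolist(),w.mean(0).round(1))
pr('cover',T,[[90,140],[225,90],[265,185],[130,230]],.041,[235,164],9)
pr('guides',T,[[68,125],[245,70],[285,190],[110,250]],.036,[235,164],9)
pr('base',T,[[20,145],[80,305],[335,210],[285,60]],.006,[235,164],9)
s0=np.array([228,212])
pr('coverS',S,[[520,190],[640,160],[555,78],[465,100]]-np.array([360,0]),.041,s0,9)
pr('baseS',S,[[405,190],[530,325],[715,265]]-np.array([360,0]),.002,s0,9)
pr('shellS far/near top',S,[[540,395],[508,530]]-np.array([360,360]),.030,[190,190],6)
pr('shellT ends',T,[[18,465-360],[345,507-360]],.02,[283,137],6)
pr('shellT mid edges',T,[[185,437-360],[178,513-360]],.025,[283,137],6)
E
```

```text
cover [[611.0, 101.0], [627.0, 56.0], [594.0, 44.0], [580.0, 88.0]] [603.2  72. ]
guides [[618.0, 108.0], [635.0, 49.0], [594.0, 37.0], [575.0, 95.0]] [605.5  72.4]
base [[621.0, 127.0], [564.0, 107.0], [595.0, 21.0], [648.0, 36.0]] [606.9  72.9]
coverS [[620.0, 112.0], [583.0, 102.0], [600.0, 46.0], [628.0, 54.0]] [607.9  78.2]
baseS [[647.0, 35.0], [620.0, 122.0], [562.0, 101.0]] [609.6  85.7]
shellS far/near top [[665.0, -160.0], [692.0, -11.0]] [678.2 -85.5]
shellT ends [[693.0, -24.0], [666.0, -189.0]] [ 679.7 -106.6]
shellT mid edges [[704.0, -109.0], [664.0, -104.0]] [ 683.8 -106.5]
```

>>> step_arm([
  [0.4,0.8,-1,-0.2,-0.298],
  [0.4,0.8,-1,-0.2,-0.298],
  [0.4,0.8,-1,-0.2,-0.298],
  [0.4,0.8,-1,-0.2,-0.298],
  [0.4,0.8,-1,-0.2,-0.298],
  [0.4,0.8,-1,-0.2,-0.298],
  [0.4,0.8,-1,-0.2,-0.298],
  [0.4,0.8,-1,-0.2,-0.298],
])

```text
time_s: 0.9
position: [0.3976, 0.3409, 0.1797]
tcp_rot: [[-0.306, 0.952, -0.001], [0.952, 0.306, -0.001], [-0.001, -0.001, -1.0]]
force: [-0.4, 0.7, -0.5]
opening: 0.7
grasp_force: 0.0
```

>>> step_arm([
  [0.4,0.84,-1,-0.32,0],
  [0.4,0.84,-1,-0.32,0],
  [0.4,0.84,-1,-0.32,0],
  [0.4,0.84,-1,-0.32,0],
  [0.4,0.84,-1,-0.32,0],
  [0.4,0.84,-1,-0.32,0],
  [0.4,0.84,-1,-0.32,0],
  [0.4,0.84,-1,-0.32,0],
  [0.4,0.84,-1,-0.32,0],
])

```text
time_s: 1.8
position: [0.6053, 0.0941, 0.0999]
tcp_rot: [[-0.31, 0.951, -0.002], [0.951, 0.31, 0.001], [0.001, -0.002, -1.0]]
force: [-0.7, 0.4, 0.6]
opening: 0.698
grasp_force: 0.0
```

>>> step_arm([
  [0.4,0,-0.08,-0.12,0],
  [0.4,0,-0.08,-0.12,0],
  [0.4,0,-0.08,-0.12,0],
  [0.4,0,-0.08,-0.12,0],
])

```text
time_s: 2.2
position: [0.6058, 0.0752, 0.0716]
tcp_rot: [[-0.312, 0.95, 0.001], [0.95, 0.312, 0.0], [0.0, 0.001, -1.0]]
force: [0.3, 0.2, 0.4]
opening: 0.698
grasp_force: 0.0
```

```bash
cat > cap.py <<'E'
import sys,cv2,numpy as np
from rig import *
# python cap.py out x y w h (scene crop) x y w h (top crop)
a=list(map(int,sys.argv[2:]));I=[]
for n,(x,y,w,h) in(("scene",a[:4]),("top",a[4:8])):
    c=capture(n)['color'][y:y+h,x:x+w,::-1]
    I.append(cv2.convertScaleAbs(cv2.resize(c,(390,int(390*h/w)),interpolation=cv2.INTER_CUBIC),alpha=1.3,beta=10))
H=max(i.shape[0] for i in I)
cv2.imwrite(sys.argv[1],np.hstack([cv2.copyMakeBorder(i,0,H-i.shape[0],0,0,cv2.BORDER_CONSTANT) for i in I]))
E
python3 cap.py pics/a.png 215 180 75 80 215 145 80 80
```

```text
(no output)
```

View pics/a.png

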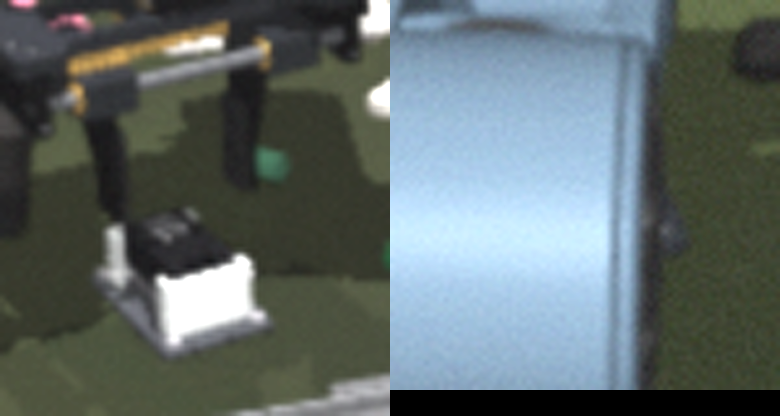

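The scene view shows the fingertips at (112,215) and (240,185), straddling the cover at (185,240) on its open sides. I'll go down and grip.

>>> step_arm([
  [0.4,0,0,-0.06,0],
  [0.4,0,0,-0.12,0],
  [0.4,0,0,-0.12,0],
  [0.4,0,0,-0.12,0],
  [-0.4,0,0,-0.12,0],
  [-0.4,0,0,-0.12,0],
  [-0.4,0,0,-0.12,0],
  [-0.4,0,0,-0.12,0],
  [-0.4,0,0,-0.12,0],
  [-0.4,0,0,-0.12,0],
  [-0.4,0,0,-0.12,0],
  [-0.4,0,0,-0.12,0],
])

```text
time_s: 3.5
position: [0.606, 0.0735, 0.0406]
tcp_rot: [[-0.311, 0.951, 0.0], [0.951, 0.311, -0.0], [-0.0, 0.0, -1.0]]
force: [0.4, 0.1, -0.1]
opening: 0.41
grasp_force: 30.0
```

>>> step_arm([
  [-0.4,0,0,0.06,0],
  [-0.4,0,0,0.16,0],
  [-0.4,0,0,0.24,0],
  [-0.4,0,0,0.24,0],
  [-0.4,-0.22,0.71,0.24,-0.074],
  [-0.4,-0.22,0.71,0.24,-0.074],
  [-0.4,-0.22,0.71,0.24,-0.074],
  [-0.4,-0.22,0.71,0.24,-0.074],
  [-0.4,-0.22,0.71,0.24,-0.074],
  [-0.4,-0.22,0.71,0.24,-0.074],
  [-0.4,-0.22,0.71,0.24,-0.074],
])

```text
time_s: 4.6
position: [0.5509, 0.25, 0.1002]
tcp_rot: [[-0.083, 0.997, -0.001], [0.997, 0.083, -0.001], [-0.001, -0.001, -1.0]]
force: [0.9, -0.2, -0.3]
opening: 0.409
grasp_force: 30.0
```

```bash
python3 cap.py pics/b.png 220 180 150 150 120 150 150 110
```

```text
(no output)
```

View pics/b.png

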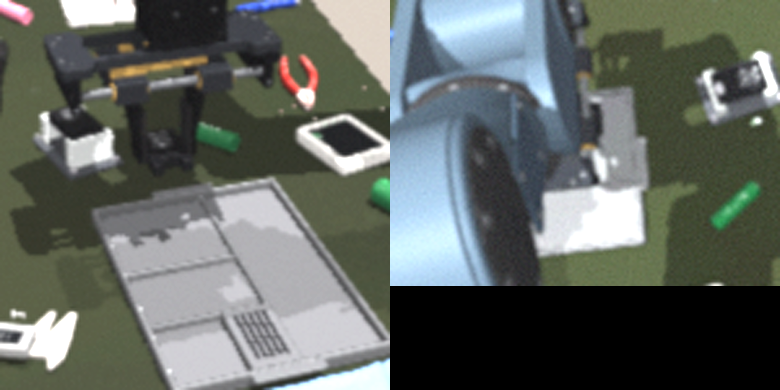

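The cover is held level over the big compartment at (165,150) and the next cover is still in the magazine at (75,130). Lowering it now.

>>> step_arm([
  [-0.4,0,0,-0.2,0],
  [-0.4,0,0,-0.27,0],
  [-0.4,0,0,-0.3,0],
  [-0.4,0,0,-0.32,0],
  [-0.4,0,0,-0.336,0],
  [-0.4,0,0,-0.336,0],
  [-0.4,0,0,-0.336,0],
  [0.2,0,0,-0.336,0],
  [0.2,0,0,-0.336,0],
  [0.2,0,0,-0.336,0],
  [0.2,0,0,-0.336,0],
  [0.2,0,0,-0.1,0],
  [0.2,0,0,0.1,0],
  [0.2,0,0,0.1,0],
])

```text
time_s: 6.1
position: [0.5546, 0.2521, 0.1309]
tcp_rot: [[-0.083, 0.996, 0.01], [0.997, 0.083, 0.003], [0.002, 0.011, -1.0]]
force: [1.1, -0.5, -0.4]
opening: 0.598
grasp_force: 0.0
```

>>> step_arm([
  [0,-0.33,-0.68,-0.1,0.207],
  [0,-0.33,-0.68,-0.1,0.207],
  [0,-0.33,-0.68,-0.1,0.207],
  [0,-0.33,-0.68,-0.1,0.207],
  [0,-0.33,-0.68,-0.1,0.207],
  [0,-0.33,-0.68,-0.1,0.207],
  [0,-0.33,-0.68,-0.26,0.207],
  [0,-0.33,-0.68,-0.26,0.207],
  [0,-0.33,-0.68,-0.26,0.207],
  [0,-0.33,-0.68,-0.26,0.207],
])

```text
time_s: 7.1
position: [0.4692, 0.0815, 0.0616]
tcp_rot: [[-0.67, 0.742, 0.002], [0.742, 0.67, -0.0], [-0.001, 0.001, -1.0]]
force: [-0.4, -0.0, 0.2]
opening: 0.498
grasp_force: 0.0
```

```bash
python3 cap.py pics/c.png 220 180 150 150 120 150 150 110
```

```text
(no output)
```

View pics/c.png

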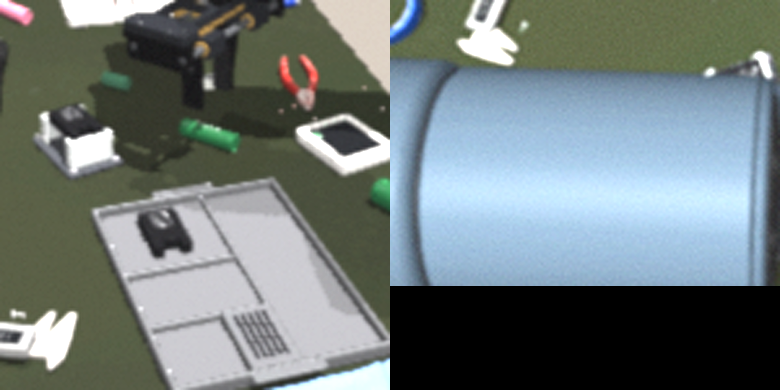

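The cover lies flat in the big compartment at (163,230), and the fingers are above the cell at (210,133). Next is gripping the cell.

>>> step_arm([
  [0,-0.005,0,-0.12,0],
  [0,-0.005,0,-0.18,0],
  [0,-0.005,0,-0.198,0],
  [0,-0.005,0,-0.198,0],
  [0,-0.005,0,-0.198,0],
  [-0.9,-0.005,0,-0.198,0],
  [-0.9,-0.005,0,-0.198,0],
  [-0.9,-0.005,0,-0.198,0],
  [-0.9,-0.005,0,-0.198,0],
  [-0.9,-0.005,0,-0.198,0],
  [-0.9,-0.005,0,-0.198,0],
  [-0.9,-0.005,0,-0.198,0],
  [-0.9,-0.005,0,-0.198,0],
])

```text
time_s: 8.5
position: [0.4674, 0.081, 0.0112]
tcp_rot: [[-0.67, 0.743, 0.001], [0.743, 0.67, -0.0], [-0.0, 0.0, -1.0]]
force: [1.0, 0.5, 4.6]
opening: 0.188
grasp_force: 30.0
```

>>> step_arm([
  [-0.9,0,0,0.16,0],
  [-0.9,0,0,0.32,0],
  [-0.9,0,0,0.32,0],
  [-0.9,0.3,0.96,0.32,0.293],
  [-0.9,0.3,0.96,0.32,0.293],
  [-0.9,0.3,0.96,0.32,0.293],
  [-0.9,0.3,0.96,0.32,0.293],
  [-0.9,0.3,0.96,0.32,0.293],
  [-0.9,0.3,0.96,0.32,0.293],
  [-0.9,0.3,0.96,0.32,0.293],
  [-0.9,0.3,0.96,0.32,0.293],
  [-0.9,0.3,0.96,0.32,0.293],
])

```text
time_s: 9.7
position: [0.5412, 0.3196, 0.0903]
tcp_rot: [[-0.997, -0.08, -0.002], [-0.08, 0.997, -0.001], [0.002, -0.001, -1.0]]
force: [0.1, 0.3, -1.0]
opening: 0.186
grasp_force: 30.0
```

>>> step_arm([
  [-0.9,0,0.076,0,0],
  [-0.9,0,0.076,-0.15,0],
  [-0.9,0,0.076,-0.25,0],
  [-0.9,0,0.076,-0.28,0],
  [-0.9,0,0.076,-0.295,0],
  [-0.9,0,0.076,-0.295,0],
  [-0.9,0,0.076,-0.295,0],
  [-0.9,0,0.076,-0.295,0],
])

```text
time_s: 10.5
position: [0.543, 0.3403, 0.0187]
tcp_rot: [[-0.997, -0.083, 0.002], [-0.083, 0.997, 0.001], [-0.002, 0.001, -1.0]]
force: [-0.6, -0.4, -0.7]
opening: 0.186
grasp_force: 30.0
```

>>> step_arm([
  [-0.9,0,0,-0.005,0],
  [-0.9,0,0,-0.005,0],
  [-0.9,0,0,-0.005,0],
  [-0.3,0,0,-0.005,0],
  [-0.3,0,0,-0.005,0],
  [-0.3,0,0,-0.005,0],
  [-0.3,0,0,-0.005,0],
  [-0.3,0,0,0.15,0],
  [-0.3,0,0,0.34,0],
  [-0.3,0,0,0.34,0],
  [-0.3,0,0,0.34,0],
  [-0.3,0,0,0.34,0],
])

```text
time_s: 11.7
position: [0.5411, 0.3396, 0.1014]
tcp_rot: [[-0.997, -0.083, -0.002], [-0.083, 0.997, -0.001], [0.002, -0.001, -1.0]]
force: [0.3, -0.3, -0.5]
opening: 0.344
grasp_force: 0.0
```

>>> step_arm([
  [-0.1,-0.2,-0.96,0,0.196],
  [-0.1,-0.2,-0.96,0,0.196],
  [-0.1,-0.2,-0.96,0,0.196],
  [-0.1,-0.2,-0.96,0,0.196],
  [-0.1,-0.2,-0.96,0,0.196],
  [-0.1,-0.2,-0.96,0,0.196],
  [-0.1,-0.2,-0.96,0,0.196],
])

```text
time_s: 12.4
position: [0.4912, 0.0989, 0.1012]
tcp_rot: [[-0.768, -0.64, -0.003], [-0.64, 0.768, 0.0], [0.002, 0.002, -1.0]]
force: [0.2, 0.4, -0.2]
opening: 0.448
grasp_force: 0.0
```

>>> step_arm([
  [-0.1,-0.19,-0.96,0,0],
  [-0.1,-0.19,-0.96,0,0],
  [-0.1,-0.19,-0.96,0,0],
  [-0.1,-0.19,-0.96,0,0],
  [-0.1,-0.19,-0.96,0,0],
  [-0.1,-0.19,-0.96,0,0],
  [-0.1,-0.19,-0.96,0,0],
  [-0.1,-0.19,-0.96,0,0],
  [-0.1,-0.19,-0.96,-0.2,0],
  [-0.1,-0.19,-0.96,-0.2,0],
  [-0.1,-0.19,-0.96,-0.2,0],
])

```text
time_s: 13.5
position: [0.4436, -0.1376, 0.0515]
tcp_rot: [[-0.764, -0.646, -0.004], [-0.646, 0.764, 0.003], [0.002, 0.005, -1.0]]
force: [0.9, 1.0, 1.1]
opening: 0.447
grasp_force: 0.0
```

```bash
python3 cap.py pics/d.png 230 160 110 110 120 150 220 160
```

```text
(no output)
```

View pics/d.png

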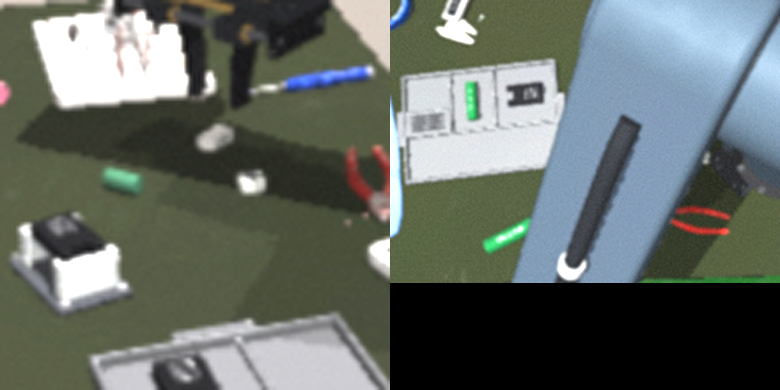

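The cell is in the middle compartment and the cover in the big one. The fingers at (195,90) and (243,100) are centred over the cap at (215,137).

>>> step_arm([
  [-0.1,0,-0.005,-0.1,0],
  [-0.1,0,-0.005,-0.14,0],
  [-0.1,0,-0.005,-0.154,0],
  [-0.1,0,-0.005,-0.154,0],
  [-0.1,0,-0.005,-0.154,0],
  [-0.9,0,-0.005,-0.154,0],
  [-0.9,0,-0.005,-0.154,0],
  [-0.9,0,-0.005,-0.154,0],
  [-0.9,0,-0.005,-0.154,0],
  [-0.9,0,-0.005,-0.154,0],
  [-0.9,0,-0.005,-0.154,0],
  [-0.9,0,-0.005,-0.154,0],
  [-0.9,0,-0.005,-0.154,0],
])

```text
time_s: 14.9
position: [0.4446, -0.1413, 0.0139]
tcp_rot: [[-0.765, -0.644, 0.0], [-0.644, 0.765, -0.0], [-0.0, -0.0, -1.0]]
force: [-0.4, -0.4, 2.0]
opening: 0.178
grasp_force: 30.0
```

>>> step_arm([
  [-0.9,0,0,0.16,0],
  [-0.9,0,0,0.32,0],
  [-0.9,0,0,0.36,0],
  [-0.9,0.15,0.75,0.36,-0.196],
  [-0.9,0.15,0.75,0.36,-0.196],
  [-0.9,0.15,0.75,0.36,-0.196],
  [-0.9,0.15,0.75,0.36,-0.196],
  [-0.9,0.15,0.75,0.36,-0.196],
  [-0.9,0.15,0.75,0.36,-0.196],
])

```text
time_s: 15.8
position: [0.4817, 0.0488, 0.1032]
tcp_rot: [[-0.996, -0.087, -0.001], [-0.087, 0.996, 0.0], [0.001, 0.0, -1.0]]
force: [-0.2, -0.5, 0.9]
opening: 0.173
grasp_force: 30.0
```

>>> step_arm([
  [-0.9,0.15,0.75,0,0],
  [-0.9,0.15,0.75,0,0],
  [-0.9,0.15,0.75,0,0],
  [-0.9,0.15,0.75,0,0],
  [-0.9,0.15,0.75,0,0],
  [-0.9,0.15,0.75,0,0],
])

```text
time_s: 16.4
position: [0.5191, 0.2332, 0.1031]
tcp_rot: [[-0.996, -0.086, -0.001], [-0.086, 0.996, -0.001], [0.002, -0.001, -1.0]]
force: [-0.8, -0.4, 0.5]
opening: 0.176
grasp_force: 30.0
```

>>> step_arm([
  [-0.9,0.15,0.73,0,0],
  [-0.9,0.15,0.73,0,0],
  [-0.9,0.15,0.73,0,0],
  [-0.9,0.15,0.73,0,0],
  [-0.9,0.15,0.73,0,0],
  [-0.9,0.15,0.73,0,0],
  [-0.9,0.15,0.73,0,0],
])

```text
time_s: 17.1
position: [0.5568, 0.4132, 0.1031]
tcp_rot: [[-0.997, -0.081, -0.003], [-0.081, 0.997, -0.002], [0.003, -0.002, -1.0]]
force: [0.0, -0.3, 0.2]
opening: 0.174
grasp_force: 30.0
```

>>> step_arm([
  [-0.9,0,0,-0.2,0],
  [-0.9,0,0,-0.26,0],
  [-0.9,0,0,-0.3,0],
  [-0.9,0,0,-0.32,0],
  [-0.9,0,0,-0.337,0],
  [-0.9,0,0,-0.337,0],
  [-0.9,0,0,-0.337,0],
  [-0.9,0,0,-0.337,0],
  [-0.35,0,0,-0.337,0],
  [-0.35,0,0,-0.337,0],
  [-0.35,0,0,-0.337,0],
  [-0.35,0,0,-0.337,0],
  [-0.35,0,0,-0.2,0],
  [-0.35,0,0,0,0],
  [-0.35,0,0,0,0],
  [-0.35,0,0,0,0],
])

```text
time_s: 18.7
position: [0.5582, 0.4168, 0.1059]
tcp_rot: [[-0.997, -0.083, 0.004], [-0.083, 0.997, 0.002], [-0.004, 0.002, -1.0]]
force: [0.4, -0.3, -0.8]
opening: 0.323
grasp_force: 0.0
```

>>> step_arm([
  [0.6,0.1,-0.7,0.2,-0.3],
  [0.6,0.1,-0.7,0.2,-0.3],
  [0.6,0.1,-0.7,0.2,-0.3],
  [0.6,0.1,-0.7,0.2,-0.3],
  [0.6,0.1,-0.7,0.2,-0.3],
  [0.6,0.1,-0.7,0.2,-0.3],
  [0.6,0.1,-0.7,0.2,-0.3],
])

```text
time_s: 19.4
position: [0.581, 0.2403, 0.1521]
tcp_rot: [[-0.649, 0.76, -0.004], [0.76, 0.649, -0.001], [0.002, -0.003, -1.0]]
force: [0.3, -1.1, -0.3]
opening: 0.786
grasp_force: 0.0
```

>>> step_arm([
  [0.6,0.2,-0.7,0,-0.276],
  [0.6,0.2,-0.7,0,-0.276],
  [0.6,0.2,-0.7,0,-0.276],
  [0.6,0.2,-0.7,0,-0.276],
  [0.6,0.2,-0.7,0,-0.276],
  [0.6,0.2,-0.7,0,-0.276],
  [0.6,0.2,-0.7,0,-0.276],
])

```text
time_s: 20.1
position: [0.6309, 0.0657, 0.1519]
tcp_rot: [[0.156, 0.988, -0.004], [0.988, -0.156, 0.0], [-0.0, -0.004, -1.0]]
force: [-0.7, 0.1, 0.1]
opening: 0.802
grasp_force: 0.0
```

>>> step_arm([
  [0.6,0.21,-0.69,0,0],
  [0.6,0.21,-0.69,0,0],
  [0.6,0.21,-0.69,0,0],
  [0.6,0.21,-0.69,0,0],
  [0.6,0.21,-0.69,0,0],
  [0.6,0.21,-0.69,0,0],
  [0.6,0.21,-0.69,-0.24,0],
  [0.6,0.21,-0.69,-0.24,0],
  [0.6,0.21,-0.69,-0.24,0],
  [0.6,0.21,-0.69,-0.24,0],
])

```text
time_s: 21.1
position: [0.6849, -0.1051, 0.0945]
tcp_rot: [[0.153, 0.988, 0.0], [0.988, -0.153, 0.0], [0.0, 0.0, -1.0]]
force: [-0.3, -0.0, 1.6]
opening: 0.799
grasp_force: 0.0
```

```bash
python3 cap.py pics/e.png 150 140 120 120 120 150 110 110
```

```text
(no output)
```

View pics/e.png

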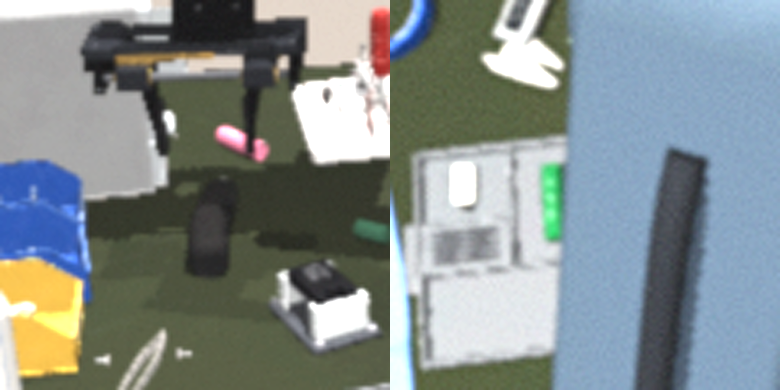

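The cap lies in the small square at (462,185), and the fingers at (160,150) and (250,150) straddle the shell with clearance from the bins and box. Going down to grip the shell.

>>> step_arm([
  [0.6,0,0,-0.15,0],
  [0.6,0,0,-0.25,0],
  [0.6,0,0,-0.29,0],
  [0.6,0,0,-0.302,0],
  [0.6,0,0,-0.302,0],
  [0.6,0,0,-0.302,0],
  [-0.3,0,0,-0.302,0],
  [-0.3,0,0,-0.302,0],
  [-0.3,0,0,-0.302,0],
  [-0.3,0,0,-0.302,0],
  [-0.3,0,0,-0.302,0],
  [-0.3,0,0,-0.302,0],
  [-0.3,0,0,-0.302,0],
  [-0.3,0,0,-0.302,0],
  [-0.3,0,0,-0.302,0],
])

```text
time_s: 22.7
position: [0.6845, -0.1062, 0.0183]
tcp_rot: [[0.155, 0.988, -0.0], [0.988, -0.155, 0.0], [0.0, -0.0, -1.0]]
force: [-0.6, -0.5, 1.1]
opening: 0.415
grasp_force: 30.0
```

>>> step_arm([
  [-0.3,0,0,0.1,0],
  [-0.3,0,0,0.25,0],
  [-0.3,0,0,0.4,0],
  [-0.3,0,0,0.4,0],
  [-0.3,-0.23,0.43,0.4,0.038],
  [-0.3,-0.23,0.43,0.4,0.038],
  [-0.3,-0.46,0.85,0.4,0.076],
  [-0.3,-0.46,0.85,0.4,0.076],
  [-0.3,-0.46,0.85,0.4,0.076],
  [-0.3,-0.46,0.85,0.4,0.076],
  [-0.3,-0.46,0.85,0.4,0.076],
])

```text
time_s: 23.8
position: [0.5688, 0.1072, 0.1176]
tcp_rot: [[-0.086, 0.996, -0.001], [0.996, 0.086, -0.0], [-0.0, -0.001, -1.0]]
force: [0.2, -0.2, -1.1]
opening: 0.412
grasp_force: 29.9
```

>>> step_arm([
  [-0.3,-0.46,0.85,0,0],
  [-0.3,-0.46,0.85,0,0],
  [-0.3,-0.46,0.85,0,0],
  [-0.3,-0.46,0.85,0,0],
  [-0.3,-0.46,0.85,0,0],
  [-0.3,-0.46,0.85,0,0],
  [-0.3,-0.46,0.85,-0.2,0],
  [-0.3,-0.46,0.85,-0.2,0],
  [-0.3,-0.46,0.85,-0.2,0],
])

```text
time_s: 24.7
position: [0.4547, 0.3171, 0.0671]
tcp_rot: [[-0.081, 0.997, -0.003], [0.997, 0.081, -0.002], [-0.002, -0.004, -1.0]]
force: [0.1, 0.5, -0.5]
opening: 0.416
grasp_force: 29.9
```

```bash
python3 cap.py pics/f.png 230 210 160 140 120 150 110 110
```

```text
(no output)
```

View pics/f.png

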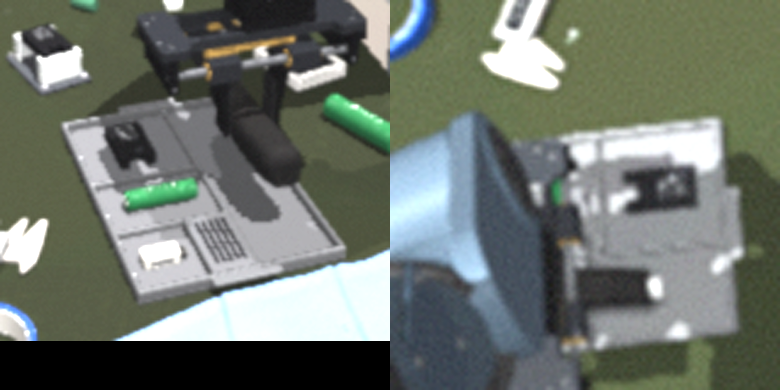

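The shell is held level over the long compartment, its near end at scene (285,165), and the other parts are all in place. Lowering it now.

>>> step_arm([
  [-0.3,0,0,-0.08,0],
  [-0.3,0,0,-0.13,0],
  [-0.3,0,0,-0.16,0],
  [-0.3,0,0,-0.173,0],
  [-0.3,0,0,-0.173,0],
  [-0.3,0,0,-0.173,0],
  [-0.3,0,0,-0.173,0],
])

```text
time_s: 25.5
position: [0.4549, 0.319, 0.0255]
tcp_rot: [[-0.083, 0.997, 0.001], [0.997, 0.083, 0.0], [0.0, 0.001, -1.0]]
force: [-0.0, -0.1, -0.8]
opening: 0.413
grasp_force: 29.9
```

No contact yet at about 2 mm above the floor, so I'll ease down and release.

>>> step_arm([
  [-0.3,0,0,-0.006,0],
  [-0.3,0,0,-0.006,0],
  [-0.3,0,0,-0.006,0],
  [0.1,0,0,-0.006,0],
  [0.1,0,0,-0.006,0],
  [0.1,0,0,-0.006,0],
  [0.1,0,0,-0.006,0],
  [0.1,0,0,0.1,0],
  [0.1,0,0,0.3,0],
  [0.1,0,0,0.6,0],
  [0.1,-0.2,0.5,0.6,0],
  [0.1,-0.5,0.9,0.6,0],
  [0.1,-0.5,0.9,0.6,0],
  [0.1,-0.5,0.9,0.6,0],
  [0.1,-0.5,0.9,0.6,0],
  [0.1,-0.5,0.9,0.6,0],
])

```text
time_s: 27.1
position: [0.3264, 0.5483, 0.1758]
tcp_rot: [[-0.088, 0.996, 0.001], [0.996, 0.088, 0.004], [0.004, 0.001, -1.0]]
force: [-1.0, 0.0, 0.3]
opening: 0.552
grasp_force: 0.0
```

```bash
python3 cap.py pics/g.png 180 170 210 180 110 130 240 170
```

```text
(no output)
```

View pics/g.png

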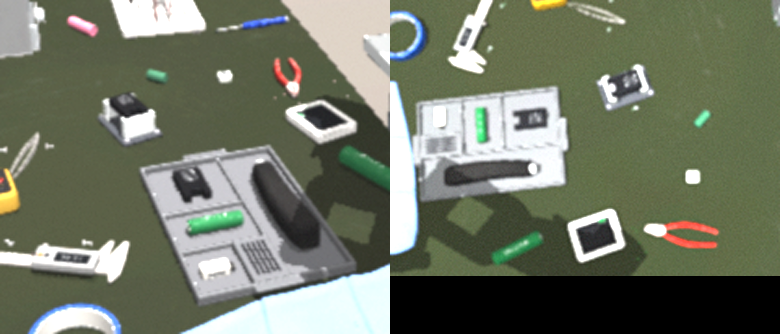

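All four parts look seated: shell at top crop (490,172), cover (530,118), cell (482,124) and cap (439,117). I'll check the margins numerically, then hand in.

```bash
python3 - <<'E'
from h import *
from rig import *
c=capture('top');f=390/240;off=np.array([110,130])
a=np.radians(-175.3);R=np.array([[np.cos(a),-np.sin(a)],[np.sin(a),np.cos(a)]])
for n,p,z in(('shell',(490,172),.03),('cover',(530,118),.016),('cell',(482,124),.018),('cap',(439,117),.015)):
    w=ray(c,(np.array(p)-[390,0])/f+off,z)[0]
    print(n,((w-[.507,.3225])@R*1000).round(0))
E
```

```text
shell [58.  2.]
cover [-37.  78.]
cell [-35. -10.]
cap [-58. -89.]
```

```bash
python3 -c "
from rig import *
print(hand_in())"
```

```text
the job is handed in; nothing more can be done
None
```

The kit is made up and handed in: the shell, top cover, cell and tongued cap each lie inside their own compartments by the last camera check. The short cell, the blank cap and the next cover were left in place. The hand-in returned no verdict.

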